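# Turn the sample jar to the scanner and seat the reader drawer

## Task

Get the sample reader ready to scan: in its open drawer, turn the jar, standing upright in its ring, until the code tag on its side points straight into the reader at the scanner block, and let go of it. Then push the drawer in by its front, firmly but without ramming it, past the stiff point of its detent until it seats and the little pin on the hood has dropped. Leave the other things on the bench where they are.

Things in the scene. Friction and masses are not known exactly. Their poses are not given: they have to be found in the camera images.
- reader: Fixed white sample reader, 229 deep x 176 wide x 122 mm high, its drawer mouth facing back and to the right. Origin: on the worktop, on the centre line, below the nominal place of the drawer's front face when home; x points into the reader along the drawer's travel, z up. On the right end of its hood a detent block rises to z = 133 mm and the pin's head to about 146 mm.
- hood_edge (a point): Middle of the lower front edge of the reader's hood, at x = -24, z = 104 mm in the reader's frame. The hood (18 mm thick, clear window in its top) spans the full width and overhangs the closed drawer's front by about 24 mm: an upright tool cannot push the drawer home there; tilt it so that the fingertips reach forward under the hood.
- scanner (a point): Middle of the front of the black scanner block (60 wide x 50 high) inside the reader, at its rear on the centre line, at x = 150, z = 55 mm in the reader's frame.
- drawer_face (a point): Centre of the drawer's outer front face, 45 mm above the worktop; axes as the reader's. Plain plate, no handle, 150 wide, 10 thick, z 12 to 68 mm. Starts 155 mm open. Home varies (x = -6 to +8 mm in the reader frame) and is found by feel: 20 to 32 mm before it a detent resists with 10 to 15 N, gives way, then a hard stop. Floor z = 16, walls to 36, rail to 43 mm.
- seat_pin (a joint): Height (m) of the spring pin in the detent block on the right end of the hood: about 0.006 while the drawer is open, 0.009 past the stiff point, and 0 only when it has dropped into the drawer's notch, which means that the drawer is seated.
- jar: Loose amber jar with a ribbed white cap fixed on it, 150 to 310 g. Origin: centre of its underside; z up; height 66 mm. Body diameter 56 up to z = 40 mm, cap diameter 53 from z = 45 to 66 mm. It stands in a 6 mm high ring on the drawer floor, its axis 66 mm behind the drawer's front face on the centre line, and can be turned there. Its x axis points through the code tag.
- jar_tag (a point): Middle of the outer face of the code tag: a white upright plate 30 wide x 26 high x 3 mm on a stub on one side of the jar, 42 mm from the jar's axis, 24 mm above its underside (tag from 11 to 37 mm). It is the only thing that sticks out of the jar's side.
- beaker: Bystander: clear beaker 55 diameter x 70 mm; origin under its centre.
- label_tape: Bystander: roll of cream tape lying flat, 48 diameter x 18 mm; origin under its centre.
- reagent_small_0: Bystander: small amber bottle with black cap, 46 diameter x 98 mm; origin under its centre.
- spare_cap_1: Bystander: loose ribbed screw cap, 53 diameter x 30 mm; origin under its centre.
Mind the look-alikes: they are no part of the job. What is shaped like the jar but turquoise is not meant.

How it is judged:
On the way, in this order (a step that is already met when the one before it is completed fails the run):
1. With the drawer still open, the jar stands upright with its tag facing the scanner block, and is let go (y of jar_tag in the frame of drawer_face between -0.009 and 0.009 m and x of jar_tag in the frame of drawer_face above 0.095 m and x of drawer_face in the frame of reader below -0.09 m and angle between jar's own z axis and vertical below 0.1 rad and contact force between each of the arm, the fingers and jar below 0.1 N), for 0.2 s.
2. The drawer is seated at its detent: the pin has dropped (value of joint seat_pin below 0.0025 m and x of drawer_face in the frame of reader above -0.015 m), for 0.2 s.
At the end, for the whole second after the job is handed in: The drawer is home with the seat pin dropped (pin under 2.5 mm, drawer face at most 15 mm short of nominal home); the jar stands at rest in its ring, upright within 6 degrees, its tag on the scanner side and within 9 mm of the drawer's centre line (about 12 degrees) (all of step 2 and y of jar_tag in the frame of drawer_face between -0.009 and 0.009 m and x of jar_tag in the frame of drawer_face above 0.095 m and angle between jar's own z axis and vertical below 0.1 rad and horizontal distance between jar and drawer_face below 0.072 m and linear speed of jar below 0.02 m/s); the robot touches nothing.
It fails at once if The robot presses on the reader or its drawer with more than 45 N (contact force between any of the arm, the fingers and reader above 45 N).
It fails at once if The jar is tipped by more than 30 degrees (angle between jar's own z axis and vertical above 0.52 rad).
It fails at once if A bystander (beaker, tape roll, small amber bottle, loose cap) is shifted by more than 40 mm (distance of any of beaker, label_tape, reagent_small_0, spare_cap_1 from where it was at the start of the episode above 0.04 m).
It also fails if it takes over 72 s, if anything falls off the work surface, if the arm or the gripper's body presses on something with over 40 N, if the wrist force passes 120 N, or if a joint passes its speed limit or range.

## Robot

A 6-joint arm with a two-finger parallel gripper is mounted at the origin on the work surface; the furniture and walls round the work are solid. World frame = base frame: x ahead of the robot, y to its left, z up, the work surface at z = 0. Lengths are in m, angles in rad, forces in N, time in s.
With the tool pointing down it reaches from about 0.275 to 0.825 m from the base axis. Payload 5.2 kg.
Tool frame: the origin (TCP) lies midway between the tips of the shut fingers; the grasp point (between the pads) lies 19 mm behind it; z points along the fingers, y is the line along which they close (so a half turn about z gives the same grasp; the last joint's range is limited). The gripper opens to 93 mm and grips with 3 to 60 N. Pads are 15 mm wide; open, the fingers measure 128 mm over their backs; the gripper's body (75 mm by 188 mm) begins 65 mm behind the grasp point.
Start: joints at [0.996, 0.259, 1.535, -0, 1.348, -0.203], TCP at [0.2, 0.512, 0.219] pointing down, gripper open.
Joint ranges: [-3.14, 3.14], [-0.91, 2.08], [0.19, 2.58], [-1.22, 4.36], [0.22, 2.71], [-3.12, 3.12]. Speed limits (rad/s): [2.57, 2.57, 3.14, 3.14, 3.14, 3.14].

## Interface

Orientations are given as [roll, pitch, yaw] about the fixed x, y, z axes, in that order (R = Rz(yaw) Ry(pitch) Rx(roll)).
In Python, from bench import bot gives the robot as it stands.
- The arm moves only by the tool apply_moves, never from a script. Its argument "rows" is a list that holds one entry, the list of rows, each a list of 6 numbers: the shift along the tool's x, y, z in cm, then the turn, a rotation vector about the tool's x, y, z in degrees. In form: [[[dx, dy, dz, ax, ay, az], ...]]. A call has exactly 5 rows; each row shifts and turns the commanded pose from where the row before left it, along the tool's axes as they then stand; what a row does not reach is not made up. A row lasts 1/8 s, in which the tool goes at most 62.5 mm and 10.7 degrees, less where a joint would pass 70% of its speed; a pose out of reach is approached as far as the arm can. A call is refused whole if a number of a shift passes 6.25 or a number of a turn 10.7, either way. A call with a gripper value outside its range is refused whole. "hand" is the gripper command: -1 is shut, 1 is fully open, values between are in proportion, set as the call begins (left out, the last holds). The fingers move at their own pace and stop on an object; the grip force is fixed at half the most. Time passes only in rows, so rows that do not move let the fingers close, or fill a call up. It gives the time, the measured TCP pose, the force, the opening and the grip force at its end, in the units of the state.
- bot.state(): the state, without advancing time (a new reading comes with each control period).
- bot.grab_frame(name): name is "side" or "top" or "wrist"; returns (picture, depth): 400x640x3 uint8, red, green, blue; 400x640 float32, m along the optical axis (not along the pixel's ray), 0 where there is no reading.
- bot.camera_model(name): a dict with "fx", "fy", "cx", "cy" (pixels), "k1" (the pictures are not rectified: a ray, as slopes to the right and down, at radius r is drawn at 1 + k1 r^2 times it, then the intrinsics apply), "rvec" (rotation vector, rad) and "tvec" (3), from world to camera coordinates, as OpenCV has them. Camera axes: x right, y down, z forward; pixel columns grow to the right and rows downward; lengths in m; the calibration is good to about 2 mm. A picture is of the moment at which its call begins: read the wrist's pose just before it. camera_model takes no time and is no camera call; for the wrist camera it gives the pose at the moment of the call.
- bot.finish_job(): hands the job in; it is judged then, once.
Trained networks look in the newest picture that a camera, given by its name, has taken for a name from the list of things; names that differ only in an ending like _2 or _b are one class to them, and where a whole thing is asked for, a point or a joint stands for the part that bears it (a point fixed in the world has none). Each returns a list of dicts, best first, with "p" (0 to 1); they miss things now and then, are a little off and sometimes report something else, mostly with a low value. They report only what shows in the picture. A call takes as long as a camera call. They do not tell look-alikes from the thing itself.
- bot.look_for(camera, target): "at" ([x, y, z] in m, in world coordinates, good to about 4 mm: the middle of the surface that is visible of it).
- bot.regions_of(camera, target): "pixels" (400x640 bool, what is visible of it).
The state is a dict: "clock": time; "joint_pos": joint angles; "qvel": joint speeds; "tau": joint torques, N m; "tool_pos": TCP position; "eef_rot": TCP orientation; "contact_force": force on the tool from outside, world axes, zero at the start; "wrist_torque": the same for the moment, N m; "opening": finger opening in m; "grip_force": force on a finger pad.
Only numpy, scipy, OpenCV 4.12 (cv2) and the standard library are available. Lean on these libraries where they do the work, as an engineer would, in place of code of your own. Each camera call takes 0.05 s, during which the arm holds its last target. There are 200 camera calls.

## Working session

There is one attempt and no reset: what is moved stays moved. The work goes in short steps, Python scripts to look and compute and a tool call to move; the robot and the scene stay as the last step left them, time stands still between calls to the robot, and variables do not carry over. Pictures are saved under pics/ and viewed, at most 10 in all, crops included, and the job is handed in when it is done.

Besides the shell and the picture viewer there is one more tool, called after "Request:" as name(argument=value, ...) on one line, values as JSON. apply_moves: Moves the arm, as the interface text tells. Its arguments: {"type":"object","properties":{"rows":{"type":"array"},"hand":{"type":"number"}},"required":["rows"]}

```bash
mkdir -p pics; cat > h.py <<'E'
import numpy as np,cv2
from bench import bot
from scipy.spatial.transform import Rotation as R
def px(cam,u,v,d,m=None):
    m=m or bot.camera_model(cam)
    K=np.array([[m['fx'],0,m['cx']],[0,m['fy'],m['cy']],[0,0,1.]])
    p=cv2.undistortPoints(np.array([[[u,v]]],float).reshape(-1,1,2) if np.isscalar(u) else np.stack([u,v],-1).astype(float).reshape(-1,1,2),K,np.array([m['k1'],0,0,0.]))[:,0]
    d=np.atleast_1d(d)
    c=np.c_[p*d[:,None],d]
    return (c-np.array(m['tvec']))@cv2.Rodrigues(np.array(m['rvec'],float))[0]
E
python3 - <<'E'
from h import *
for c in('side','top'):
    p,d=bot.grab_frame(c); cv2.imwrite(f'pics/{c}0.png',p[...,::-1])
    for t in('reader','hood_edge','scanner','drawer_face','jar','jar_tag','beaker','label_tape','reagent_small_0','spare_cap_1'):
        print(c,t,[(np.round(o['at'],3).tolist(),round(o['p'],2)) for o in bot.look_for(c,t)[:3]])
print(bot.state())
E
```

```text
side reader [([0.557, -0.116, 0.064], 0.96)]
side hood_edge [([0.556, -0.114, 0.067], 0.88)]
side scanner [([0.557, -0.113, 0.068], 0.8)]
side drawer_face [([0.445, -0.186, 0.032], 0.58)]
side jar [([0.454, -0.183, 0.071], 0.66), ([0.427, -0.354, 0.053], 0.59)]
side jar_tag [([0.427, -0.352, 0.052], 0.75), ([0.457, -0.179, 0.069], 0.71)]
side beaker [([0.381, 0.225, 0.047], 0.81), ([0.553, -0.116, 0.066], 0.53), ([0.401, 0.158, 0.016], 0.18)]
side label_tape [([0.4, 0.158, 0.016], 0.79)]
side reagent_small_0 [([0.449, 0.071, 0.054], 0.81)]
side spare_cap_1 [([0.392, 0.035, 0.028], 0.74), ([0.46, -0.179, 0.069], 0.38)]
top reader [([0.557, -0.108, 0.119], 0.77), ([0.461, -0.161, 0.079], 0.71)]
top hood_edge [([0.56, -0.108, 0.12], 0.74)]
top scanner [([0.554, -0.107, 0.117], 0.82)]
top drawer_face [([0.468, -0.172, 0.017], 0.75)]
top jar [([0.436, -0.331, 0.066], 0.87), ([0.462, -0.159, 0.08], 0.85)]
top jar_tag [([0.464, -0.163, 0.084], 0.89), ([0.437, -0.335, 0.066], 0.83)]
top beaker [([0.38, 0.246, 0.028], 0.56)]
top label_tape [([0.4, 0.168, 0.02], 0.74)]
top reagent_small_0 [([0.449, 0.081, 0.072], 0.85)]
top spare_cap_1 [([0.395, 0.05, 0.031], 0.9)]
{'clock': 1.1, 'joint_pos': array([ 9.96193322e-01,  2.58554682e-01,  1.53496934e+00, -7.67264757e-06,
        1.34797113e+00, -2.02819901e-01]), 'qvel': array([ 1.70126268e-03, -1.15981469e-03,  6.22162646e-04,  1.00662735e-03,
       -3.07422551e-05, -6.15926124e-04]), 'tau': array([-9.62789381e-04, -4.37212300e+01, -2.84307003e+01,  7.17445300e-02,
        3.12031643e-02,  5.24057555e-05]), 'tool_pos': array([0.19981013, 0.51245388, 0.21868948]), 'eef_rot': array([3.14149866e+00, 2.69687359e-05, 2.76981124e+00]), 'contact_force': array([-0.04245217, -0.4196002 ,  0.24142011]), 'wrist_torque': array([0.03605026, 0.0477519 , 0.02086136]), 'grip_force': 0.0, 'opening': 0.0927016622278423}
```

View pics/top0.png

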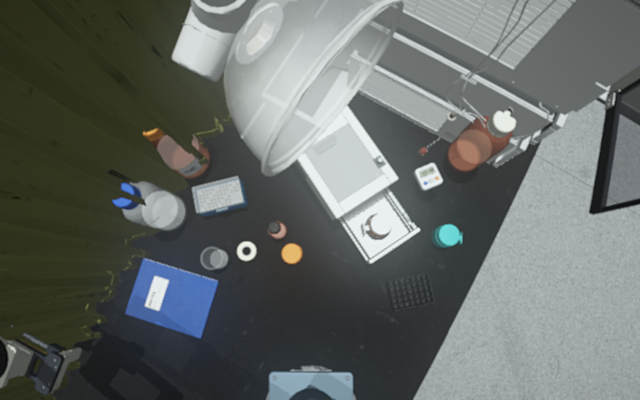

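View pics/side0.png

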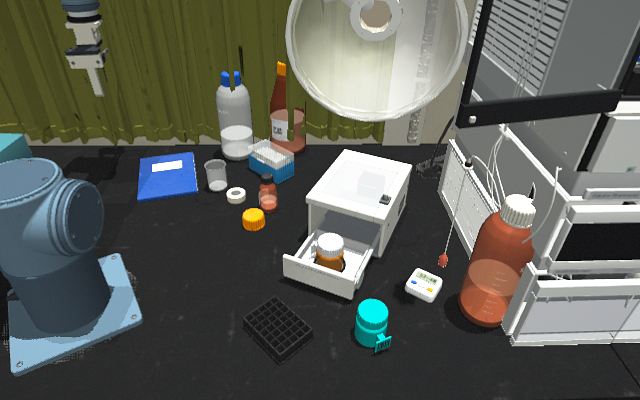

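The top view shows the drawer at about (380,227), with its front plate running from (372,263) to (418,232). The jar is at (378,225), and the turquoise look-alike at (448,235) is not the one I want. In the side view the jar is at (330,252). Next I'll get precise geometry.

```bash
python3 - <<'E'
from h import *
p,d=bot.grab_frame('top')
v,u=np.mgrid[0:400,0:640]; u=u.ravel();v=v.ravel()
P=px('top',u,v,d.ravel()); ok=(d.ravel()>0)
s=ok&(P[:,2]>.112)&(P[:,2]<.130)&(P[:,0]>.4)&(P[:,0]<.75)&(abs(P[:,1]+.1)<.15)
q=(P[s,:2]*1000).astype(np.float32); print('hood',s.sum(),cv2.minAreaRect(q),np.median(P[s,2]))
s=ok&(P[:,2]>.055)&(P[:,2]<.075)&(P[:,0]>.36)&(P[:,0]<.6)&(P[:,1]<-.1)&(P[:,1]>-.28)
q=P[s]; print('z55-75',s.sum()); 
for c in cv2.boxPoints(cv2.minAreaRect((P[s,:2]*1000).astype(np.float32))):print(c)
s=ok&(P[:,2]>.03)&(P[:,2]<.075)&(P[:,0]>.36)&(P[:,0]<.6)&(P[:,1]<-.08)&(P[:,1]>-.29)
print('drawer',cv2.minAreaRect((P[s,:2]*1000).astype(np.float32)))
cv2.imwrite('pics/topc.png',cv2.resize(p[120:280,280:440],None,fx=3.6,fy=3.6,interpolation=cv2.INTER_CUBIC)[...,::-1])
p,d=bot.grab_frame('side')
cv2.imwrite('pics/sidec.png',cv2.resize(p[140:310,270:430],None,fx=3.5,fy=3.5,interpolation=cv2.INTER_CUBIC)[...,::-1])
a=cv2.imread('pics/topc.png');b=cv2.imread('pics/sidec.png');h=min(len(a),len(b))
cv2.imwrite('pics/c.png',cv2.resize(np.hstack([a[:h],b[:h]]),(800,400)))
E
```

```text
hood 5828 ((609.9036865234375, -73.80659484863281), (218.56678771972656, 177.07705688476562), 33.34083938598633) 0.12084790596395237
z55-75 318
[ 349.33844 -244.75018]
[ 454.45813 -265.51874]
[ 478.39673 -144.35382]
[ 373.27704  -123.585266]
drawer ((466.6923828125, -168.32968139648438), (139.85545349121094, 151.20262145996094), 32.959869384765625)
```

View pics/c.png

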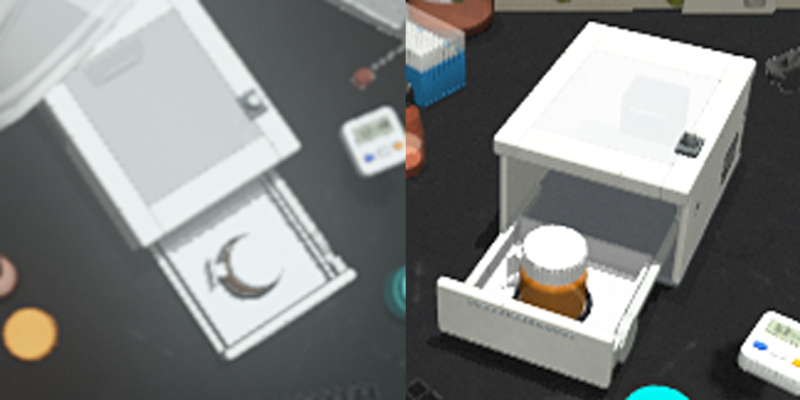

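The crop shows the tag on the left of the cap: at (212,275), with the cap centre at about (250,262). Travel yaw is about 33.3°. Now I'll measure the cap and tag from depth.

```bash
python3 - <<'E'
from h import *
p,d=bot.grab_frame('top')
v,u=np.mgrid[0:400,0:640]; u=u.ravel();v=v.ravel()
P=px('top',u,v,d.ravel()); 
near=(d.ravel()>0)&(np.hypot(P[:,0]-.463,P[:,1]+.17)<.06)
s=near&(P[:,2]>.074)&(P[:,2]<.092)
print('cap',s.sum(),cv2.minEnclosingCircle((P[s,:2]*1000).astype(np.float32)),P[s].mean(0))
y=np.radians(33.3);ex=np.array([np.cos(y),np.sin(y)]);ey=np.array([-ex[1],ex[0]])
c=np.array([.463,-.1705])
s=near&(P[:,2]>.03)&(P[:,2]<.062)
for z0,z1 in((.03,.043),(.043,.062)):
  t=near&(P[:,2]>z0)&(P[:,2]<z1)
  L=(P[t,:2]-c)@np.c_[ex,ey]
  for a,b in zip(L,P[t,2]): 
    if np.hypot(*a)>.029 and np.hypot(*a)<.047 : print(np.round(a*1000),round(b*1000),end=';')
  print()
pic,d2=bot.grab_frame('side')
print([ (np.round(o['at'],3),o['p']) for o in bot.look_for('side','jar_tag')])
P=px('side',u,v,bot.grab_frame('side')[1].ravel())
L=(P[:,:2]-c)@np.c_[ex,ey]; r=np.hypot(*L.T)
t=(r>.032)&(r<.05)&(P[:,2]>.025)&(P[:,2]<.056)
print(np.c_[L[t]*1000,P[t,2]*1000].round().astype(int).tolist()[:80])
t=(r<.04)&(P[:,2]>.077)&(P[:,2]<.092)
print('cap side',t.sum(),L[t].mean(0),cv2.minEnclosingCircle((P[t,:2]*1000).astype(np.float32)))
E
```

```text
cap 377 ((464.66400146484375, -168.5882568359375), 26.77425193786621) [ 0.46401556 -0.16845228  0.08190376]
[29.  7.] 34;[25. 16.] 36;[31. 34.] 38;[29. 35.] 39;[27. 36.] 34;[19. 39.] 37;[17. 40.] 33;[15. 41.] 36;[ 8. 31.] 36;[ 9. 43.] 40;[ 7. 44.] 38;[ 5. 45.] 33;
[29.  7.] 55;[25. 16.] 55;[31. 33.] 52;[23. 19.] 45;[29. 34.] 54;[20. 22.] 56;[27. 36.] 54;[25. 34.] 54;[19. 23.] 51;[25. 37.] 51;[23. 35.] 53;[19. 28.] 50;[18. 26.] 52;[16. 24.] 51;[23. 37.] 47;[21. 36.] 53;[20. 33.] 48;[19. 32.] 51;[17. 30.] 52;[16. 27.] 50;[14. 26.] 52;[21. 38.] 45;[19. 37.] 52;[18. 35.] 53;[16. 33.] 53;[15. 31.] 49;[14. 29.] 50;[12. 27.] 50;[17. 39.] 55;[16. 37.] 51;[14. 35.] 52;[13. 32.] 48;[12. 31.] 53;[10. 28.] 51;[15. 40.] 53;[14. 38.] 53;[12. 36.] 51;[11. 34.] 54;[10. 32.] 53;[ 8. 30.] 50;[13. 41.] 47;[12. 40.] 54;[10. 37.] 50;[ 9. 34.] 44;[11. 43.] 49;[10. 41.] 50;[ 7. 42.] 53;[ 5. 44.] 57;[ 4. 41.] 49;[ 3. 44.] 46;
[(array([ 0.426, -0.355,  0.05 ]), 0.93), (array([ 0.458, -0.178,  0.072]), 0.61), (array([ 0.561, -0.118,  0.067]), 0.61)]
[[23, 37, 53], [19, 38, 53], [13, 40, 54], [14, 38, 54], [16
[... 163 characters left out ...]
, 40, 53], [8, 40, 50], [10, 39, 49], [10, 36, 50], [10, 34, 51], [4, 43, 50], [6, 41, 49], [7, 39, 49], [12, 39, 44], [10, 36, 47], [8, 33, 50], [2, 42, 48], [6, 41, 46], [9, 40, 43], [11, 39, 42], [9, 36, 46], [11, 34, 44], [2, 42, 46], [6, 41, 43], [10, 41, 39], [11, 39, 40], [12, 37, 39], [8, 33, 44], [3, 42, 42], [5, 41, 41], [8, 40, 38], [12, 39, 36], [8, 35, 41], [2, 42, 40], [7, 42, 36], [8, 40, 36], [13, 39, 32], [10, 36, 35], [4, 42, 35], [5, 41, 35], [8, 40, 33], [12, 39, 30], [10, 36, 33], [4, 42, 33], [7, 41, 31], [9, 40, 29], [3, 42, 30], [4, 40, 30], [21, -26, 25], [16, -28, 25]]
cap side 406 [-0.0014644 -0.0014078] ((464.0914306640625, -170.0464630126953), 26.945642471313477)
```

```bash
cat >> h.py <<'E'
def plan(pos,rot,n,start=None):
    """n straight-line rows (cm, deg, tool axes) from measured (or given) pose to pos, rot (rpy rad / Rotation)"""
    s=bot.state()
    p0,r0=start or (np.array(s['tool_pos']),R.from_euler('xyz',s['eef_rot']))
    r1=rot if isinstance(rot,R) else R.from_euler('xyz',rot)
    rv=(r0.inv()*r1).as_rotvec()
    for i in range(n):
        ri=r0*R.from_rotvec(rv*i/n)
        t=ri.inv().apply((np.array(pos)-p0)/n)*100
        print(','.join(map(str,np.r_[t.round(2),np.degrees(rv/n).round(2)]+0)))
    return np.array(pos),r1
E
python3 - <<'E'
from h import *
plan([.464,-.1695,.20],[np.pi,0,np.radians(67)],15)
p,d=bot.grab_frame('side')
v,u=np.mgrid[0:400,0:640]
P=px('side',u.ravel(),v.ravel(),d.ravel())
t=(P[:,0]<.75)&(P[:,0]>.3)&(P[:,2]>.16)&(P[:,1]>-.4)&(P[:,1]<.2)
print(t.sum(),P[t].min(0),P[t].max(0)); 
P=px('top',u.ravel(),v.ravel(),bot.grab_frame('top')[1].ravel())
t=(P[:,0]<.8)&(P[:,0]>.35)&(P[:,2]>.16)&(P[:,1]>-.4)&(P[:,1]<.4)
print(t.sum(),P[t].min(0),P[t].max(0)) 
E
```

```text
-3.29,-3.6,0.12,0.0,0.0,6.11
-3.66,-3.22,0.12,0.0,0.0,6.11
-3.98,-2.82,0.12,0.0,0.0,6.11
-4.26,-2.38,0.12,0.0,0.0,6.11
-4.49,-1.91,0.12,0.0,0.0,6.11
-4.66,-1.42,0.12,0.0,0.0,6.11
-4.79,-0.92,0.12,0.0,0.0,6.11
-4.86,-0.4,0.12,0.0,0.0,6.11
-4.87,0.12,0.12,0.0,0.0,6.11
-4.83,0.64,0.12,0.0,0.0,6.11
-4.74,1.15,0.12,0.0,0.0,6.11
-4.59,1.65,0.12,0.0,0.0,6.11
-4.39,2.12,0.12,0.0,0.0,6.11
-4.14,2.58,0.12,0.0,0.0,6.11
-3.84,3.01,0.12,0.0,0.0,6.11
16506 [ 0.49898352 -0.3999968   0.16000907] [0.74999897 0.1275862  0.50106579]
82489 [ 0.35251824 -0.3999973   0.16003225] [0.79999434 0.39999984 0.97979755]
```

Request:
apply_moves(rows=[[[-3.29,-3.6,0.1,0,0,6.1],[-3.66,-3.22,0.1,0,0,6.1],[-3.98,-2.82,0.1,0,0,6.1],[-4.26,-2.38,0.1,0,0,6.1],[-4.49,-1.91,0.1,0,0,6.1]]], hand=0.6)

```text
clock: 2.12
tool_pos: [0.2884, 0.2837, 0.2138]
eef_rot: [3.141, 0.0, 2.234]
contact_force: [0.8, -0.2, -0.7]
opening: 0.0742
grip_force: 0.0
```

Request:
apply_moves(rows=[[[-4.66,-1.42,0.1,0,0,6.1],[-4.79,-0.92,0.1,0,0,6.1],[-4.86,-0.4,0.1,0,0,6.1],[-4.87,0.12,0.1,0,0,6.1],[-4.83,0.64,0.1,0,0,6.1]]])

```text
clock: 2.75
tool_pos: [0.377, 0.0564, 0.209]
eef_rot: [3.14, 0.0, 1.701]
contact_force: [-0.2, 1.5, 0.7]
opening: 0.0743
grip_force: 0.0
```

```bash
python3 - <<'E'
from h import *
plan([.464,-.1695,.20],[np.pi,0,np.radians(67)],5)
print(bot.state()['joint_pos'],bot.state()['tool_pos'],bot.state()['opening'])
v,u=np.mgrid[0:400,0:640]
P=px('side',u.ravel(),v.ravel(),bot.grab_frame('side')[1].ravel())
for x0 in np.arange(.45,.8,.05):
  t=(abs(P[:,0]-x0-.025)<.025)&(P[:,2]>.16)&(P[:,1]>-.3)&(P[:,1]<.3)
  if t.sum()>5: print(round(x0,2),t.sum(),P[t].min(0).round(2),P[t].max(0).round(2))
E
```

```text
-4.71,1.14,0.18,0.01,0.0,6.1
-4.56,1.63,0.18,0.01,0.0,6.1
-4.36,2.11,0.18,0.01,0.0,6.1
-4.11,2.56,0.18,0.01,0.0,6.1
-3.82,2.98,0.18,0.01,0.0,6.1
[-1.46540706e-01 -4.97875388e-02  1.91091773e+00  1.87041233e-04
  1.27922679e+00 -2.77248724e-01] [0.37697909 0.0564252  0.20897725] 0.07434634134078426
0.45 327 [0.45 0.03 0.29] [0.5  0.1  0.45]
0.5 1287 [0.5  0.03 0.29] [0.55 0.09 0.49]
0.55 1639 [ 0.55 -0.01  0.26] [0.6  0.12 0.48]
0.6 2867 [ 0.6  -0.04  0.16] [0.65 0.3  0.47]
0.65 3291 [ 0.65 -0.3   0.16] [0.7  0.3  0.46]
0.7 4084 [ 0.7  -0.3   0.16] [0.75 0.25 0.5 ]
0.75 7681 [ 0.75 -0.3   0.16] [0.8  0.1  0.49]
```

Request:
apply_moves(rows=[[[-4.71,1.14,0.18,0,0,6.1],[-4.56,1.63,0.18,0,0,6.1],[-4.36,2.11,0.18,0,0,6.1],[-4.11,2.56,0.18,0,0,6.1],[-3.82,2.98,0.18,0,0,6.1]]])

```text
clock: 3.42
tool_pos: [0.4649, -0.1691, 0.1997]
eef_rot: [3.141, -0.0, 1.169]
contact_force: [0.6, 0.6, 0.2]
opening: 0.0746
grip_force: 0.0
```

```bash
python3 - <<'E'
from h import *
p,d=bot.grab_frame('wrist'); s=bot.state();print(s['tool_pos'],s['eef_rot'],s['joint_pos'])
print([(np.round(o['at'],4),round(o['p'],2)) for o in bot.look_for('wrist','jar_tag')+bot.look_for('wrist','jar')])
v,u=np.mgrid[0:400,0:640]
P=px('wrist',u.ravel(),v.ravel(),d.ravel())
c=np.array([.464,-.1695])
t=(d.ravel()>0)&(P[:,2]>.076)&(P[:,2]<.088)&(np.hypot(*(P[:,:2]-c).T)<.045)
print('cap',t.sum(),cv2.minEnclosingCircle((P[t,:2]*1000).astype(np.float32)),P[t,2].mean())
cv2.imwrite('pics/w1.png',p[...,::-1])
plan([.464,-.1695,.057],[np.pi,0,np.radians(67)],5)
E
```

```text
[ 0.46718819 -0.17475101  0.19944711] [3.13775644e+00 3.13002051e-03 1.16295769e+00] [-0.58010761  0.17853485  1.68695504 -0.00253872  1.27178769 -0.17153237]
[(array([ 0.4384, -0.3385,  0.0649]), 0.9), (array([ 0.4636, -0.1642,  0.0826]), 0.77), (array([ 0.4356, -0.3394,  0.0656]), 0.83), (array([ 0.4631, -0.1686,  0.0774]), 0.57)]
cap 3064 ((465.0076599121094, -169.9241943359375), 26.791955947875977) 0.0821072582876746
-0.01,-0.01,2.84,-0.01,0.0,0.01
-0.01,-0.01,2.84,-0.01,0.0,0.01
-0.01,-0.01,2.84,-0.01,0.0,0.01
-0.01,-0.01,2.84,-0.01,0.0,0.01
-0.01,-0.01,2.84,-0.01,0.0,0.01
```

View pics/w1.png

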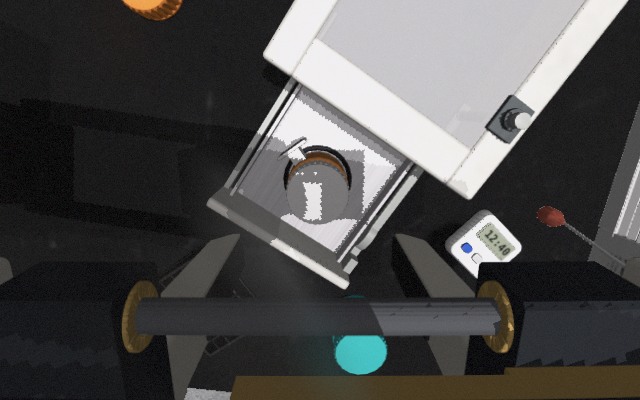

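The wrist view shows the cap at (318,190), the tag at (297,150) and the hood clear of the fingers. I'll descend over the cap, then close.

Request:
apply_moves(rows=[[[0,0,2.8,0,0,0],[0,0,2.8,0,0,0],[0,0,2.8,0,0,0],[0,0,2.8,0,0,0],[0,0,2.9,0,0,0]]])

```text
clock: 4.2
tool_pos: [0.4641, -0.1661, 0.0582]
eef_rot: [3.141, -0.0, 1.175]
contact_force: [0.2, -0.4, 0.2]
opening: 0.0743
grip_force: 0.0
```

Request:
apply_moves(rows=[[[0,0,0,0,0,0],[0,0,0,0,0,0],[0,0,0,0,0,0],[0,0,0,0,0,0],[0,0,0,0,0,0]]], hand=-1)

```text
clock: 4.82
tool_pos: [0.4653, -0.1679, 0.0601]
eef_rot: [3.139, -0.0, 1.173]
contact_force: [0.2, 2.0, 6.6]
opening: 0.051
grip_force: 30.0
```

Request:
apply_moves(rows=[[[0,0,0,0,0,6.8],[0,0,0,0,0,6.8],[0,0,0,0,0,6.8],[0,0,0,0,0,6.8],[0,0,0,0,0,6.8]]])

```text
clock: 5.45
tool_pos: [0.4653, -0.1686, 0.0601]
eef_rot: [3.139, -0.001, 0.576]
contact_force: [-0.8, -0.0, 5.6]
opening: 0.0508
grip_force: 30.0
```

Request:
apply_moves(rows=[[[0,0,0,0,0,6.8],[0,0,0,0,0,6.8],[0,0,0,0,0,6.8],[0,0,0,0,0,6.8],[0,0,0,0,0,6.8]]])

```text
clock: 6.08
tool_pos: [0.4656, -0.1693, 0.0601]
eef_rot: [3.138, -0.003, -0.017]
contact_force: [0.3, -3.6, 4.0]
opening: 0.0512
grip_force: 30.0
```

Request:
apply_moves(rows=[[[0,0,0,0,0,0],[0,0,0,0,0,0],[0,0,0,0,0,0],[0,0,0,0,0,0],[0,0,0,0,0,0]]], hand=0.6)

```text
clock: 6.7
tool_pos: [0.4643, -0.1676, 0.0586]
eef_rot: [-3.141, 0.0, -0.014]
contact_force: [-0.1, 0.9, 0.1]
opening: 0.0745
grip_force: 0.0
```

Request:
apply_moves(rows=[[[0,0,-2.9,0,0,0],[0,0,-2.9,0,0,0],[0,0,-2.9,0,0,0],[0,0,-2.9,0,0,0],[0,0,-2.9,0,0,0]]])

```text
clock: 7.32
tool_pos: [0.4643, -0.1675, 0.2046]
eef_rot: [-3.142, 0.0, -0.014]
contact_force: [-0.3, -0.1, 0.2]
opening: 0.0746
grip_force: 0.0
```

```bash
python3 - <<'E'
from h import *
p,d=bot.grab_frame('wrist'); s=bot.state();print(s['tool_pos'],s['eef_rot'],s['joint_pos'])
v,u=np.mgrid[0:400,0:640]
P=px('wrist',u.ravel(),v.ravel(),d.ravel());ok=d.ravel()>0
c=np.array([.465,-.17])
t=ok&(P[:,2]>.076)&(P[:,2]<.088)&(np.hypot(*(P[:,:2]-c).T)<.05)
print('cap',t.sum(),cv2.minEnclosingCircle((P[t,:2]*1000).astype(np.float32)),P[t,2].mean())
y=np.radians(33.3);A=np.array([[np.cos(y),-np.sin(y)],[np.sin(y),np.cos(y)]])
L=(P[:,:2]-c)@A
r=np.hypot(*L.T)
t=ok&(P[:,2]>.043)&(P[:,2]<.060)&(r<.052)&(r>.03)
q=L[t]*1000;print('tag',t.sum(),q.mean(0),q.min(0),q.max(0),cv2.minAreaRect(q.astype(np.float32)))
t=ok&(P[:,2]>.062)&(P[:,2]<.074)&(r<.12)&(L[:,0]<-.04)
if t.sum():print('plate',t.sum(),cv2.minAreaRect((L[t]*1000).astype(np.float32)))
t=ok&(P[:,2]>.112)&(P[:,2]<.128)&(r<.2)
print('hood',t.sum(),cv2.minAreaRect((L[t]*1000).astype(np.float32)))
for nm,a,b in(('left',.06,.08),('right',-.08,-.06)):
  t=ok&(P[:,2]>.03)&(P[:,2]<.05)&(L[:,0]>-.05)&(L[:,0]<.03)&(L[:,1]>a)&(L[:,1]<b)
  if t.sum()>10:print(nm,t.sum(),np.percentile(L[t,1],[2,98])*1000,np.polyfit(L[t,0],L[t,1],1))
cv2.imwrite('pics/w2.png',p[...,::-1])
E
```

```text
[ 0.46613249 -0.1686491   0.20847691] [ 3.13826436 -0.00540889 -0.01360639] [-5.72613304e-01  1.64061675e-01  1.68175434e+00  4.88011985e-05
  1.28942594e+00  1.01178501e+00]
cap 2897 ((466.25506591796875, -170.45623779296875), 26.92262077331543) 0.08643770288756944
tag 314 [38.13416106 -2.32479586] [ 29.2588386  -16.71814385] [43.37130318 13.08596534] ((36.33479690551758, -1.7841215133666992), (29.805784225463867, 14.0704984664917), 89.6074447631836)
plate 2084 ((-59.1466064453125, -2.970489501953125), (149.08583068847656, 10.823349952697754), 89.55265808105469)
hood 36290 ((130.71437072753906, -2.7786941528320312), (176.34532165527344, 129.08522033691406), 89.67832946777344)
left 407 [60.10414648 70.69264876] [0.00390447 0.0662262 ]
right 1093 [-77.68704717 -63.89553754] [-0.01886141 -0.07103842]
```

View pics/w2.png

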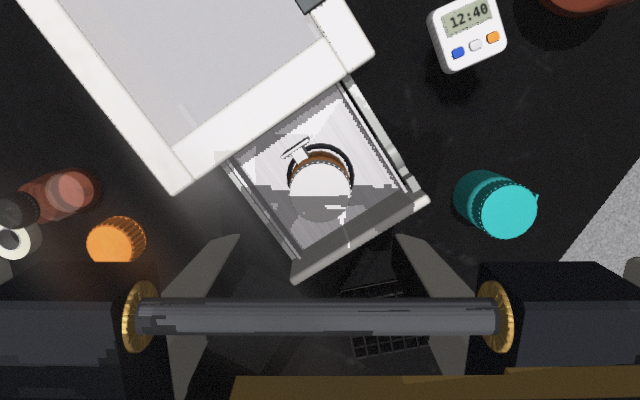

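The tag is now on the drawer's centre line to within about 1 mm: the bracket is at (297,150), pointing along the drawer's travel. Next I'll plan the tilted push pose.

```bash
python3 - <<'E'
from h import *
m=bot.camera_model('wrist');s=bot.state()
C=-cv2.Rodrigues(np.array(m['rvec'],float))[0].T@np.array(m['tvec'])
r=R.from_euler('xyz',s['eef_rot']); print('cam in tool',r.inv().apply(C-s['tool_pos']))
yaw=np.radians(32.9);u=np.array([np.cos(yaw),np.sin(yaw),0])
face=np.array([.4127,-.2079,0])
for f in (0,1):
  r1=R.from_euler('z',yaw+np.pi*f)*R.from_euler('x',np.pi)*R.from_euler('y',np.radians(55)*(-1)**f)
  print(r1.apply([0,0,1]))
  plan(face-u*.05+[0,0,.20],r1,10)
E
```

```text
cam in tool [ 0.072435   -0.0002975  -0.16703089]
[ 0.68777633  0.44494246 -0.57357644]
-0.95,0.68,0.08,1.64,5.31,-3.09
-0.98,0.63,-0.03,1.64,5.31,-3.09
-1.01,0.57,-0.14,1.64,5.31,-3.09
-1.02,0.51,-0.25,1.64,5.31,-3.09
-1.02,0.45,-0.35,1.64,5.31,-3.09
-1.0,0.38,-0.46,1.64,5.31,-3.09
-0.97,0.31,-0.56,1.64,5.31,-3.09
-0.93,0.24,-0.66,1.64,5.31,-3.09
-0.88,0.17,-0.75,1.64,5.31,-3.09
-0.81,0.11,-0.83,1.64,5.31,-3.09
[ 0.68777633  0.44494246 -0.57357644]
-0.95,0.68,0.08,6.84,-2.11,13.22
-0.76,0.88,0.02,6.84,-2.11,13.22
-0.54,1.03,-0.07,6.84,-2.11,13.22
-0.3,1.11,-0.18,6.84,-2.11,13.22
-0.05,1.12,-0.31,6.84,-2.11,13.22
0.19,1.06,-0.45,6.84,-2.11,13.22
0.4,0.93,-0.58,6.84,-2.11,13.22
0.57,0.74,-0.69,6.84,-2.11,13.22
0.69,0.5,-0.79,6.84,-2.11,13.22
0.75,0.24,-0.86,6.84,-2.11,13.22
```

Request:
apply_moves(rows=[[[-0.95,0.68,0.08,1.64,5.31,-3.09],[-0.98,0.63,-0.03,1.64,5.31,-3.09],[-1.01,0.57,-0.14,1.64,5.31,-3.09],[-1.02,0.51,-0.25,1.64,5.31,-3.09],[-1.02,0.45,-0.35,1.64,5.31,-3.09]]], hand=-1)

```text
clock: 8.0
tool_pos: [0.4163, -0.2011, 0.1997]
eef_rot: [-3.059, -0.48, 0.243]
contact_force: [1.0, -0.2, -0.1]
opening: 0.0291
grip_force: 0.0
```

Request:
apply_moves(rows=[[[-1.0,0.38,-0.46,1.64,5.31,-3.09],[-0.97,0.31,-0.56,1.64,5.31,-3.09],[-0.93,0.24,-0.66,1.64,5.31,-3.09],[-0.88,0.17,-0.75,1.64,5.31,-3.09],[-0.81,0.11,-0.83,1.64,5.31,-3.09]]])

```text
clock: 8.62
tool_pos: [0.3683, -0.2347, 0.1955]
eef_rot: [-3.135, -0.96, 0.569]
contact_force: [0.4, 0.0, -0.4]
opening: 0.0009
grip_force: 0.0
```

```bash
python3 - <<'E'
from h import *
s=bot.state();print(s['joint_pos'],s['tool_pos'],s['opening'])
yaw=np.radians(32.9);u=np.array([np.cos(yaw),np.sin(yaw),0])
face=np.array([.4127,-.2079,0])
r1=R.from_euler('z',yaw)*R.from_euler('x',np.pi)*R.from_euler('y',np.radians(55))
e=plan(face-u*.035+[0,0,.045],r1,5)
E
```

```text
[-1.55637693  0.24452405  2.07540319  0.76756601  1.49986661 -0.89620892] [ 0.36832191 -0.23468305  0.19554536] 0.0009362546877603782
-2.27,0.04,2.0,-0.03,0.0,-0.03
-2.27,0.04,2.0,-0.03,0.0,-0.03
-2.27,0.04,2.0,-0.03,0.0,-0.03
-2.27,0.04,2.0,-0.03,0.0,-0.03
-2.27,0.03,2.0,-0.03,0.0,-0.03
```

```bash
python3 - <<'E'
from h import *
v,u=np.mgrid[0:400,0:640]
for c in('side',):
  P=px(c,u.ravel(),v.ravel(),bot.grab_frame(c)[1].ravel())
  t=(abs(P[:,0]-.30)<.11)&(abs(P[:,1]+.24)<.11)&(P[:,2]>.008)&(P[:,2]<.1)
  print(c,t.sum(),P[t].min(0),P[t].max(0),np.percentile(P[t,2],[50,90,97,99]))
E
```

```text
side 2967 [ 0.25327585 -0.30890476  0.00801221] [ 0.4098134  -0.1432783   0.06046096] [0.02405145 0.02960903 0.04511679 0.05381393]
```

Request:
apply_moves(rows=[[[-2.27,0.04,2.0,0,0,0],[-2.27,0.04,2.0,0,0,0],[-2.27,0.04,2.0,0,0,0],[-2.27,0.04,2.0,0,0,0],[-2.27,0.04,2.0,0,0,0]]])

```text
clock: 9.3
tool_pos: [0.3833, -0.2262, 0.0441]
eef_rot: [-3.131, -0.955, 0.565]
contact_force: [-0.4, 0.2, 0.6]
opening: 0.0004
grip_force: 0.0
```

```bash
python3 - <<'E'
from h import *
s=bot.state();print(s['joint_pos'],s['tool_pos'],s['contact_force'])
yaw=np.radians(32.9);u=np.array([np.cos(yaw),np.sin(yaw),0])
face=np.array([.4127,-.2079,0])
print('gap',(s['tool_pos']-face)@u,'lat',np.cross(u,s['tool_pos']-face)[2])
r1=R.from_euler('z',yaw)*R.from_euler('x',np.pi)*R.from_euler('y',np.radians(55))
e=plan(face+u*.05+[0,0,.045],r1,10)
print('1cm along u in tool:',r1.inv().apply(u))
p,d=bot.grab_frame('side');cv2.imwrite('pics/s3.png',p[120:380,200:520][...,::-1])
E
```

```text
[-1.51553494  0.56828187  2.17691277  0.86814666  1.18577827 -1.19413031] [ 0.38334392 -0.22619827  0.04405582] [-0.37236695  0.24118886  0.57879231]
gap -0.03458709960482556 lat 0.0005818819739527442
0.5,0.01,0.68,-0.02,0.03,-0.03
0.5,0.01,0.69,-0.02,0.03,-0.03
0.5,0.01,0.69,-0.02,0.03,-0.03
0.5,0.01,0.69,-0.02,0.03,-0.03
0.5,0.01,0.69,-0.02,0.03,-0.03
0.49,0.01,0.69,-0.02,0.03,-0.03
0.49,0.01,0.69,-0.02,0.03,-0.03
0.49,0.01,0.69,-0.02,0.03,-0.03
0.49,0.01,0.69,-0.02,0.03,-0.03
0.49,0.01,0.69,-0.02,0.03,-0.03
1cm along u in tool: [5.73576436e-01 4.59475861e-17 8.19152044e-01]
```

View pics/s3.png

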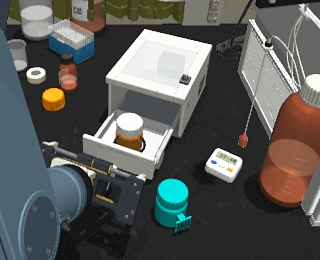

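Fingertips are behind the drawer face at about (140,165), and the turquoise jar at (172,205) is close to the gripper's right side. I'll shift 15 mm left and 5 mm up before advancing.

Request:
apply_moves(rows=[[[0.2,-0.75,-0.15,0,0,0],[0.2,-0.75,-0.15,0,0,0],[0.4,0,0.57,0,0,0],[0.4,0,0.57,0,0,0],[0.29,0,0.41,0,0,0]]])

```text
clock: 9.98
tool_pos: [0.3913, -0.2033, 0.0506]
eef_rot: [-3.133, -0.957, 0.567]
contact_force: [-0.3, 0.3, 0.3]
opening: 0.0006
grip_force: 0.0
```

Request:
apply_moves(rows=[[[0.23,0,0.33,0,0,0],[0.23,0,0.33,0,0,0],[0.23,0,0.33,0,0,0],[0.23,0,0.33,0,0,0],[0.23,0,0.33,0,0,0]]])

```text
clock: 10.6
tool_pos: [0.4075, -0.1929, 0.0501]
eef_rot: [-3.133, -0.956, 0.567]
contact_force: [-8.8, -2.7, 4.3]
opening: 0.0008
grip_force: 4.4
```

Request:
apply_moves(rows=[[[0.29,0,0.41,0,0,0],[0.29,0,0.41,0,0,0],[0.29,0,0.41,0,0,0],[0.29,0,0.41,0,0,0],[0.29,0,0.41,0,0,0]]])

```text
clock: 11.22
tool_pos: [0.4285, -0.1791, 0.0501]
eef_rot: [-3.132, -0.956, 0.567]
contact_force: [-9.0, -2.5, 3.4]
opening: 0.0007
grip_force: 4.1
```

Request:
apply_moves(rows=[[[0.29,0,0.41,0,0,0],[0.29,0,0.41,0,0,0],[0.29,0,0.41,0,0,0],[0.29,0,0.41,0,0,0],[0.29,0,0.41,0,0,0]]])

```text
clock: 11.85
tool_pos: [0.4496, -0.1653, 0.0501]
eef_rot: [-3.132, -0.956, 0.567]
contact_force: [-9.4, -2.6, 3.8]
opening: 0.0006
grip_force: 4.4
```

Request:
apply_moves(rows=[[[0.29,0,0.41,0,0,0],[0.29,0,0.41,0,0,0],[0.29,0,0.41,0,0,0],[0.29,0,0.41,0,0,0],[0.29,0,0.41,0,0,0]]])

```text
clock: 12.48
tool_pos: [0.4706, -0.1515, 0.0501]
eef_rot: [-3.132, -0.956, 0.566]
contact_force: [-9.6, -2.5, 3.1]
opening: 0.0007
grip_force: 4.8
```

Request:
apply_moves(rows=[[[0.29,0,0.41,0,0,0],[0.29,0,0.41,0,0,0],[0.29,0,0.41,0,0,0],[0.29,0,0.41,0,0,0],[0.29,0,0.41,0,0,0]]])

```text
clock: 13.1
tool_pos: [0.4917, -0.1378, 0.0501]
eef_rot: [-3.131, -0.956, 0.566]
contact_force: [-8.1, -1.7, 4.5]
opening: 0.0001
grip_force: 4.3
```

Request:
apply_moves(rows=[[[0.17,0,0.25,0,0,0],[0.17,0,0.25,0,0,0],[0.17,0,0.25,0,0,0],[0.17,0,0.25,0,0,0],[0.17,0,0.25,0,0,0]]])

```text
clock: 13.72
tool_pos: [0.5044, -0.1294, 0.0501]
eef_rot: [-3.131, -0.957, 0.566]
contact_force: [-7.5, -1.3, 3.6]
opening: 0.0005
grip_force: 4.0
```

```bash
python3 - <<'E'
from h import *
s=bot.state();print(s['joint_pos'],s['tool_pos'],s['contact_force'])
yaw=np.radians(32.9);u=np.array([np.cos(yaw),np.sin(yaw),0])
face=np.array([.4127,-.2079,0])
print('along',(s['tool_pos']-face)@u,'lat',np.cross(u,s['tool_pos']-face)[2])
p,d=bot.grab_frame('side');cv2.imwrite('pics/s4.png',p[120:380,200:520][...,::-1])
E
```

```text
[-1.14819231  0.53873114  2.23386449  1.18635244  1.05691896 -1.14176473] [ 0.50441865 -0.12943426  0.05005348] [-7.50101125 -1.25362186  3.60271219]
along 0.11962938976235747 lat 0.016062164724739696
```

View pics/s4.png

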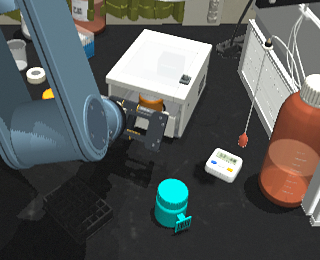

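The drawer is now most of the way in, the gripper is clear of the hood, and the pin block shows at (186,78). I'll go slower through the detent.

Request:
apply_moves(rows=[[[0.115,0,0.164,0,0,0],[0.115,0,0.164,0,0,0],[0.115,0,0.164,0,0,0],[0.115,0,0.164,0,0,0],[0.115,0,0.164,0,0,0]]])

```text
clock: 14.4
tool_pos: [0.5127, -0.1241, 0.05]
eef_rot: [-3.131, -0.956, 0.566]
contact_force: [-8.6, -2.7, 4.1]
opening: 0.0007
grip_force: 3.9
```

Request:
apply_moves(rows=[[[0.115,0,0.164,0,0,0],[0.115,0,0.164,0,0,0],[0.115,0,0.164,0,0,0],[0.115,0,0.164,0,0,0],[0.115,0,0.164,0,0,0]]])

```text
clock: 15.02
tool_pos: [0.5217, -0.1187, 0.05]
eef_rot: [-3.131, -0.957, 0.566]
contact_force: [-2.1, 0.1, 0.6]
opening: 0.0003
grip_force: 0.7
```

Request:
apply_moves(rows=[[[0.086,0,0.123,0,0,0],[0.086,0,0.123,0,0,0],[0.086,0,0.123,0,0,0],[0.086,0,0.123,0,0,0],[0.086,0,0.123,0,0,0]]])

```text
clock: 15.65
tool_pos: [0.528, -0.1149, 0.0501]
eef_rot: [-3.132, -0.957, 0.566]
contact_force: [-1.9, -1.3, 0.0]
opening: 0.0009
grip_force: 0.4
```

Request:
apply_moves(rows=[[[0.086,0,0.123,0,0,0],[0.086,0,0.123,0,0,0],[0.086,0,0.123,0,0,0],[0.057,0,0.082,0,0,0],[0.057,0,0.082,0,0,0]]])

```text
clock: 16.27
tool_pos: [0.5332, -0.1116, 0.0499]
eef_rot: [-3.132, -0.956, 0.566]
contact_force: [-10.8, -5.5, 5.6]
opening: 0.0007
grip_force: 5.9
```

Request:
apply_moves(rows=[[[0.057,0,0.082,0,0,0],[0.057,0,0.082,0,0,0],[0.057,0,0.082,0,0,0],[0,0,0,0,0,0],[0,0,0,0,0,0]]])

```text
clock: 16.9
tool_pos: [0.5344, -0.111, 0.0498]
eef_rot: [-3.134, -0.954, 0.567]
contact_force: [-29.9, -12.4, 15.4]
opening: 0.0003
grip_force: 15.8
```

```bash
python3 - <<'E'
from h import *
p,d=bot.grab_frame('side')
print([ (np.round(o['at'],4),round(o['p'],2)) for o in bot.look_for('side','seat_pin')])
v,u=np.mgrid[0:400,0:640]
P=px('side',u.ravel(),v.ravel(),d.ravel())
t=(P[:,2]>.126)&(P[:,2]<.16)&(abs(P[:,0]-.61)<.08)&(abs(P[:,1]+.15)<.08)
print(t.sum(),np.percentile(P[t,2],[50,80,95,100]),P[t].mean(0))
a=cv2.resize(p[150:270,270:430],None,fx=4,fy=4,interpolation=cv2.INTER_CUBIC)
cv2.imwrite('pics/s5.png',a[...,::-1])
E
```

```text
[]
88 [0.12992158 0.13447875 0.13725512 0.1395295 ] [ 0.60171443 -0.16545595  0.13110023]
```

View pics/s5.png

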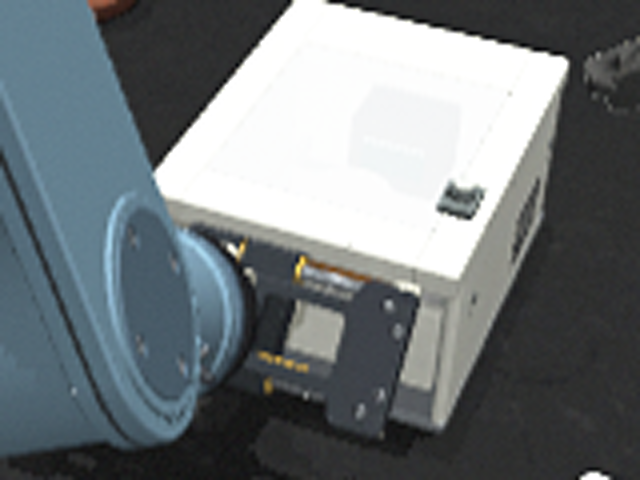

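Force is up to about 34 N, so it's at the hard stop. The pin top reads 139.5 mm, against about 146 mm when it was up. I'll back off and verify.

Request:
apply_moves(rows=[[[-0.29,0,-0.41,0,0,0],[-0.57,0,-0.82,0,0,0],[-1.15,0,-1.64,0,0,0],[-1.72,0,-2.46,0,0,0],[-1.72,0,-2.46,0,0,0]]])

```text
clock: 17.62
tool_pos: [0.4552, -0.1614, 0.0503]
eef_rot: [-3.131, -0.957, 0.566]
contact_force: [-0.2, -0.0, -0.3]
opening: 0.0003
grip_force: 0.0
```

Request:
apply_moves(rows=[[[-1.15,0,-1.64,0,0,0],[1.6,0,-1.15,0,0,0],[2.4,0,-1.72,0,0,0],[2.4,0,-1.72,0,0,0],[2.4,0,-1.72,0,0,0]]])

```text
clock: 18.25
tool_pos: [0.4385, -0.1729, 0.1595]
eef_rot: [-3.13, -0.957, 0.565]
contact_force: [0.5, -0.6, 0.6]
opening: 0.0005
grip_force: 0.0
```

```bash
python3 - <<'E'
from h import *
v,u=np.mgrid[0:400,0:640]
s=bot.state();print(s['tool_pos'],s['contact_force'],s['clock'])
ims=[]
for c in('side','top'):
  p,d=bot.grab_frame(c);P=px(c,u.ravel(),v.ravel(),d.ravel())
  t=(P[:,2]>.126)&(P[:,2]<.16)&(abs(P[:,0]-.61)<.08)&(abs(P[:,1]+.15)<.08)
  print(c,t.sum(),np.percentile(P[t,2],[50,80,95,100]) if t.sum() else '')
  yaw=np.radians(32.9);A=np.array([[np.cos(yaw),-np.sin(yaw)],[np.sin(yaw),np.cos(yaw)]])
  L=(P[:,:2]-[.4127,-.2079])@A
  t=(abs(L[:,1])<.07)&(P[:,2]>.03)&(P[:,2]<.062)&(L[:,0]>.1)&(L[:,0]<.19)
  if t.sum(): print('face',t.sum(),np.percentile(L[t,0],[5,25,50,75]))
  print([(np.round(o['at'],3),round(o['p'],2)) for o in bot.look_for(c,'jar')+bot.look_for(c,'jar_tag')])
  w=(slice(140,270),slice(280,430)) if c=='side' else (slice(100,240),slice(280,430))
  ims.append(cv2.resize(p[w],(400,400),interpolation=cv2.INTER_CUBIC))
cv2.imwrite('pics/e.png',np.hstack(ims)[...,::-1])
E
```

```text
[ 0.4384897  -0.17288093  0.1595022 ] [ 0.45974222 -0.60184955  0.63607304] 18.25
side 85 [0.12948152 0.13458941 0.13800063 0.13920775]
face 405 [0.1566684  0.15801831 0.15900251 0.15985353]
[(array([ 0.425, -0.352,  0.056]), 0.69), (array([ 0.429, -0.357,  0.048]), 0.86)]
top 89 [0.12950639 0.13412772 0.13753908 0.14160114]
[(array([ 0.447, -0.319,  0.051]), 0.66), (array([ 0.591, -0.082,  0.121]), 0.74), (array([ 0.444, -0.324,  0.054]), 0.54)]
```

View pics/e.png

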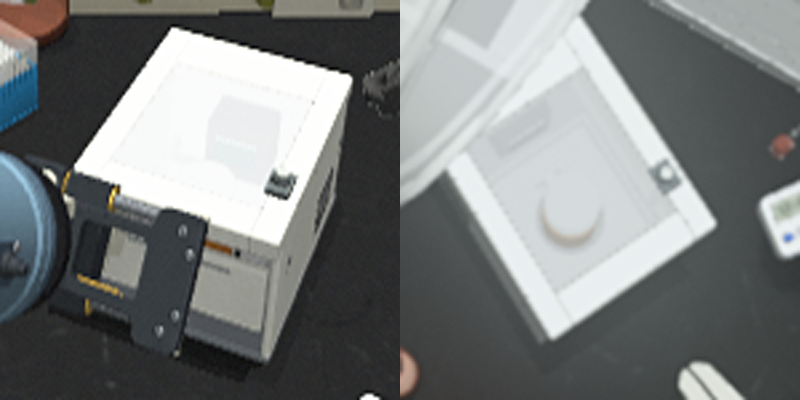

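```bash
python3 - <<'E'
from h import *
yaw=np.radians(32.9);u=np.array([np.cos(yaw),np.sin(yaw),0]);l=np.array([-u[1],u[0],0])
J=np.array([.4655,-.1702,0])+u*.156
J=np.array([.4127,-.2079,0])+u*(.157+.066)
ims=[]
for c in('top','wrist'):
  m=bot.camera_model(c);p,d=bot.grab_frame(c)
  K=np.array([[m['fx'],0,m['cx']],[0,m['fy'],m['cy']],[0,0,1.]])
  f=lambda X:cv2.projectPoints(np.array(X,float).reshape(-1,1,3),np.array(m['rvec'],float),np.array(m['tvec'],float),K,np.array([m['k1'],0,0,0.]))[0][:,0]
  T=f([J+u*.042+l*.015+[0,0,.053],J+u*.042-l*.015+[0,0,.053],J+[0,0,.082]])
  print(c,T.round(1))
  cx,cy=T.mean(0).astype(int); h=28 if c=='top' else 90
  y0,x0=max(cy-h,0),max(cx-h,0)
  q=p[y0:cy+h,x0:cx+h].astype(float)
  if not q.size: print('off');continue
  s=400/q.shape[1]
  lo,hi=np.percentile(q,[3,97]); q=np.clip((q-lo)/(hi-lo)*255,0,255).astype(np.uint8)
  q=cv2.resize(q,(400,int(q.shape[0]*s)),interpolation=cv2.INTER_CUBIC)
  for t in T: cv2.circle(q,tuple(int(i) for i in (t-[x0,y0])*s),4,(255,0,0),1)
  q=q[:400]; ims.append(np.vstack([q,np.zeros((400-len(q),400,3),np.uint8)]))
cv2.imwrite('pics/f.png',np.hstack(ims)[...,::-1])
E
```

```text
top [[331.9 161.4]
 [341.7 155.3]
 [346.5 168.6]]
wrist [[318.5 130.3]
 [345.  130.1]
 [333.5 134.5]]
```

View pics/f.png

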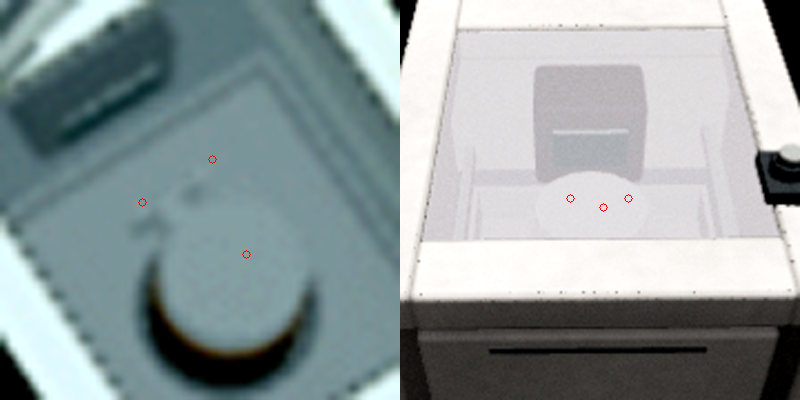

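The enhanced top view shows the shadow edges on the tag at (145,225) and (195,190). They run parallel to the scanner front and are centred on the line to it. The pin is down and the drawer is home, so I'm handing in.

```bash
python3 -c "
from h import *
print(bot.state()['contact_force'],bot.finish_job())"
```

```text
the job is handed in; nothing more can be done
[0.29468318 0.90168127 0.23622376] None
```

I turned the jar until its tag faced the scanner, let go of it, pushed the drawer home until the pin dropped, and handed the job in at about 18 s; no verdict came back.

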